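# Set right the knocked-over slide box and slide stand

### The job

On the blood lab bench one slide box has been left standing on its edge, and the blue slide-drying stand has toppled on to its back. With the fingers, gently push the slide box over so that it lies flat with its green lid up, and push the stand over so that it stands on its dark steel foot with the blue panel upright, each about where it is now and in either order. Only push: neither may be picked up off the bench, and everything else on the bench stays where it is.

Things in the scene. Friction and masses are not known exactly. Their poses are not given: they have to be found in the camera images.
- slide_box: Closed slide box, about 0.3 kg, loose, standing on an edge, any yaw: 34 mm thick (x), 120 mm wide (y), 95 mm tall (z). One broad face is the green lid with a white label, the other the white base. Origin: centre of the face it stands on at the start. z up at the start; x points out of the green lid (lid face x = +17 mm, base face x = -17 mm). Lying right, its x points up.
- slide_box_pivot (a point): Middle of the slide box's lower edge on the white base side (17 mm to -x of the box's origin): the edge to tip about, at bench height before, during and after. Pushed high on the green lid towards the box's -x, the box passes balance at about 20 degrees and falls by itself on to its base.
- slide_stand: L-shaped stand, about 0.36 kg, mostly foot, loose, on its back, any yaw. Dark steel foot plate 6 x 110 x 95 mm, now vertical (x 0 to 6, z 0 to 95 mm), rubber-dotted underside facing -x. Blue panel with white ribs, 110 mm wide, to 9 mm high, now lying flat from the foot to x = +100 mm. Origin: middle of the heel edge, on the bench. z up at the start; x along the panel, up when it stands right.
- slide_stand_heel (a point): Middle of the stand's heel edge, under the corner of the L (same point as its origin), at bench height before, during and after. Pushed high on the foot's panel-side face towards the stand's -x, the stand passes balance at about 25 degrees and falls by itself on to its foot, which then reaches 95 mm that way; the panel ends 100 mm tall above the heel.
- specimen_cup: Bystander: clear specimen jar with blue cap, 60 mm across, 70 mm high. Origin: centre of its underside.
- tube_cap: Bystander: purple tube cap, 18 mm across, 18 mm high. Origin: centre of its underside.
- beaker: Bystander: empty glass beaker, rim 68 mm across, 85 mm high. Origin: centre of its underside.
- flat_slide_box: Bystander: a second slide box of the same make, already lying flat with green lid up, 95 x 120 mm, 34 mm high. Origin: centre of its underside.
- tube_rack: Bystander: yellow rack with ten capped blood tubes, 70 x 160 mm, 91 mm high. Origin: centre of its underside.
- pen_pot: Bystander: empty grey pot, rim 72 mm across, 95 mm high. Origin: centre of its underside.
There are look-alikes about, which are no part of the job. Leave any orange or pink look-alike of the slide_box alone.

How it is judged:
By the outcome, as a careful person would: the job done as asked, in the order asked, and still so for the second after the job is handed in, with the robot touching nothing.
It also fails if it takes over 48 s, if anything falls off the work surface, if the arm or the gripper's body presses on something with over 40 N, if the wrist force passes 120 N, or if a joint passes its speed limit or range.

### The arm

A 6-joint arm with a two-finger parallel gripper is mounted at the origin on the work surface. World frame = base frame: x ahead of the robot, y to its left, z up, the work surface at z = 0. Lengths are in m, angles in degrees, forces in N, time in s.
With the tool pointing down it reaches from about 0.325 to 0.775 m from the base axis. Payload 5.5 kg.
Tool frame: the origin (TCP) lies at the centre of the arm's flange, where the gripper is bolted on; the fingertips stand 182 mm ahead of it and the grasp point (between the pads) lies 163 mm ahead of it; z points along the fingers, y is the line along which they close (so a half turn about z gives the same grasp; the last joint's range is limited). The gripper opens to 88 mm and grips with 3 to 60 N. Pads are 20 mm wide; open, the fingers measure 115 mm over their backs; the gripper's body (75 mm by 178 mm) begins 61 mm behind the grasp point.
Start: joints at [-72.061, 5.22, 70.514, -0, 104.267, -3.249], TCP at [0.217, -0.559, 0.405] pointing down, gripper open.
Joint ranges: [-164.24, 164.24], [-49.07, 125.15], [9.68, 141.18], [-86.29, 266.29], [3.28, 154.24], [-151.56, 151.56]. Speed limits (degrees/s): [147.25, 147.25, 172.46, 180, 180, 180].

### API

Orientations are given as [roll, pitch, yaw] about the fixed x, y, z axes, in that order (R = Rz(yaw) Ry(pitch) Rx(roll)).
In Python, from station import r gives the robot as it stands. The module is installed in compiled form; this text tells all that it offers. Calls block until the motion is done:
- r.reach(position, orientation): joint-space move of the TCP to a pose.
- r.servo_line(position, rotation=None, speed=0.15): straight line of the TCP; rotation=None keeps the orientation; speed is the mean speed in m/s.
- r.move_joints(angles): joint-space move.
- r.let_go() and r.grab(squeeze=None): open the fingers fully, or close them until they stop; squeeze is the grip in N (None keeps the last).
- r.wait(seconds).
- r.inverse_kinematics(position, orientation): joint angles nearest the present ones, or None.
- r.sense(): the state.
- r.snapshot(name): name is "side" or "top"; returns a dict with "frame" (420x560x3 uint8, red, green, blue), "fx", "fy", "cx", "cy" (pixels), "dist_coeffs" ([k1, k2, p1, p2, k3] as OpenCV has them; the pictures are not rectified), "R" (3x3) and "t" (3): a world point X has camera coordinates R X + t. Camera axes: x right, y down, z forward; pixel columns grow to the right and rows downward; lengths in m; the calibration is good to about 2 mm. A picture is of the moment at which its call begins. There is no depth.
A pose or a line that the arm cannot do raises r.IKError and nothing moves.
- r.hand_in(): hands the job in; it is judged then, once.
The state is a dict: "clock": time; "joints": joint angles; "joint_vel": joint speeds; "joint_torque": joint torques, N m; "tcp_pos": TCP position; "orientation": TCP orientation; "contact_force": force on the tool from outside, world axes, zero at the start; "torque": the same for the moment, N m; "opening": finger opening in m; "gripper_force": force on a finger pad.
Only numpy, scipy, OpenCV 4.12 (cv2) and the standard library are available. Lean on these libraries where they do the work, as an engineer would, in place of code of your own. Each camera call takes 0.05 s, during which the arm holds its last target. There are 200 camera calls.

## Working session

There is one attempt and no reset: what is moved stays moved. The work goes in short steps, each a Python script; the robot and the scene stay as the last script left them, time stands still between calls to the robot, and variables do not carry over. Pictures are saved under pics/ and viewed, at most 10 in all, crops included, and the job is handed in when it is done.

```bash
mkdir -p pics
cat > h.py <<'E'
import numpy as np, cv2
from station import r
def snap(n):
    s=r.snapshot(n); s["K"]=np.array([[s["fx"],0,s["cx"]],[0,s["fy"],s["cy"]],[0,0,1.]]); s["R"]=np.array(s["R"]); s["t"]=np.array(s["t"]); s["d"]=np.array(s["dist_coeffs"],float); return s
def save(s,f): cv2.imwrite("pics/"+f, s["frame"][...,::-1])
def ray(s,uv):
    p=cv2.undistortPoints(np.array(uv,float).reshape(-1,1,2),s["K"],s["d"]).reshape(-1,2)
    d=np.c_[p,np.ones(len(p))]@s["R"]; return -s["R"].T@s["t"], d
def onz(s,uv,z):
    c,d=ray(s,uv); return c+d*((z-c[2])/d[:,2:])
def tri(s1,u1,s2,u2):
    out=[]
    c1,d1=ray(s1,u1);c2,d2=ray(s2,u2)
    for a,b in zip(d1,d2):
        a=a/np.linalg.norm(a);b=b/np.linalg.norm(b)
        A=np.c_[a,-b];k=np.linalg.lstsq(A,c2-c1,rcond=None)[0]
        p,q=c1+a*k[0],c2+b*k[1];out.append(np.r_[(p+q)/2,np.linalg.norm(p-q)])
    return np.array(out)
def proj(s,X): return cv2.projectPoints(np.array(X,float).reshape(-1,1,3),cv2.Rodrigues(s["R"])[0],s["t"],s["K"],s["d"])[0].reshape(-1,2)
E
python3 - <<'E'
from h import *
for n in("top","side"):
    s=snap(n);save(s,n+"0.png");print(n,(-s["R"].T@s["t"]).round(3),s["R"].round(2).tolist(),s["fx"])
print(r.sense())
E
```

```text
top [0.379 0.109 1.53 ] [[0.02, -1.0, 0.02], [-0.99, -0.02, -0.1], [0.1, -0.02, -0.99]] 501.67778860142437
side [1.116 0.875 0.778] [[-0.8, 0.6, 0.01], [0.36, 0.49, -0.79], [-0.48, -0.63, -0.61]] 460.2590397992511
{'clock': 0.1, 'joints': array([-7.20617289e+01,  5.25873150e+00,  7.05745004e+01,  1.54476719e-04,
        1.04266046e+02, -3.24834254e+00]), 'joint_vel': array([ 0.00781013, -0.12012398, -0.18539739, -0.0099354 , -0.15457199,
        0.0192031 ]), 'joint_torque': array([ 4.86871621e-03, -4.47857988e+01, -4.07568455e+01,  7.02731148e-02,
        2.83933600e-02, -1.03814959e-04]), 'tcp_pos': array([ 0.21686282, -0.55949616,  0.40362506]), 'orientation': array([-1.79900890e+02, -5.77499313e-03,  2.11866466e+01]), 'contact_force': array([-0.04649514,  0.43199497, -1.39798785]), 'torque': array([-0.0343485 ,  0.03305921, -0.00673092]), 'gripper_force': 0.0, 'opening': 0.08796529286075412}
```

View pics/top0.png

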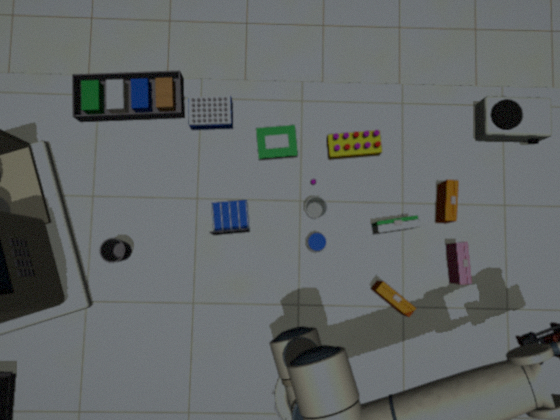

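View pics/side0.png

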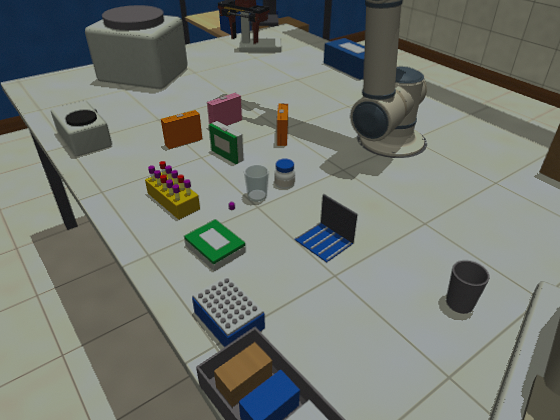

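Candidates for slide_box: green-lidded box on edge at top (395,224) / side (226,142). The flat green box is at (277,142), the orange ones at (448,200) and (392,297), and the pink one at (458,262). By the description it is the (395,224) box. The stand is at top (230,215) / side (330,230), the only L-shape. I'll check both in one close crop.

Run:
```python
import cv2,numpy as np
t=cv2.imread("pics/top0.png");s=cv2.imread("pics/side0.png")
c=lambda i,x,y,w,h,k:cv2.resize(i[y:y+h,x:x+w],None,fx=k,fy=k,interpolation=cv2.INTER_CUBIC)
o=np.vstack([np.hstack([c(t,363,200,66,50,6),c(t,200,190,66,50,6)]),np.hstack([c(s,195,115,66,50,6),c(s,290,190,75,50,6)[:,:396]])])
cv2.imwrite("pics/crop.png",np.clip(o*1.6,0,255).astype(np.uint8))
```

```text
(no output)
```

View pics/crop.png

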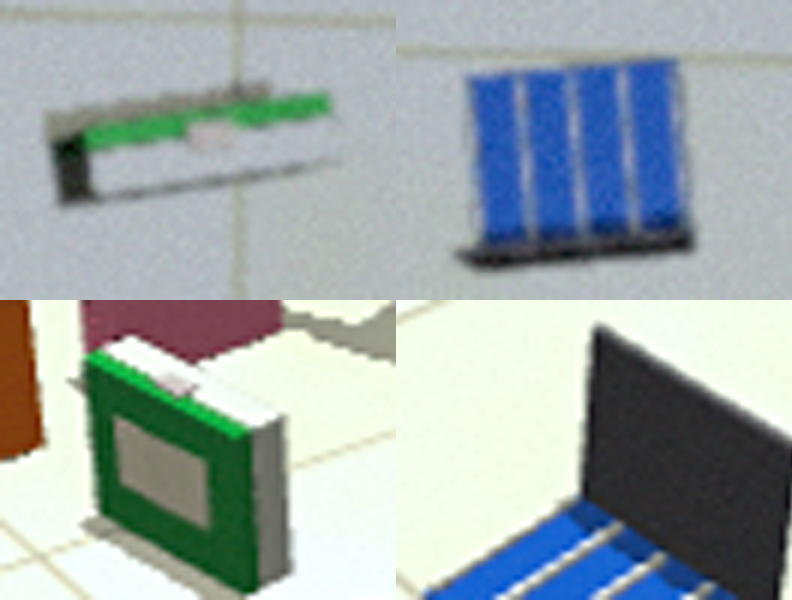

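The crop confirms it: the box has its lid facing away from the robot, and the foot is on the robot side of the stand. Next I triangulate the corners.

Run:
```python
from h import *
T=snap("top");S=snap("side")
bt=[(377.2,221.7),(418,215.8),(378.5,232.5),(419.3,226.3)]
bs=[(235.8,138),(210,124.2),(242.8,134.2),(216.7,121.2)]
print("box lidL lidR baseL baseR\n",tri(T,bt,S,bs).round(4));print(onz(T,bt,.095).round(4));print(onz(S,bs,.095).round(4))
st=[(210.3,231.7),(249.3,229.7)];ss=[(356,212),(323.5,194.5)]
print("foot top\n",tri(T,st,S,ss).round(4));print(onz(T,st,.095).round(4))
print("panel far",onz(T,[(212,202.8),(247.3,199.8)],.009).round(4))
for n,p,z in [("beaker",(315,200),.085),("cup",(317,240),.07),("flat",(277,142),.034),("cap",(313,182),.018),("or1",(392,297),.09),("pink",(458,262),.09),("or2",(447,200),.09)]: print(n,onz(T,[p],z).round(3))
# panel mask contour
hsv=cv2.cvtColor(T["frame"],cv2.COLOR_RGB2HSV)
m=cv2.inRange(hsv,(100,120,60),(130,255,255));m[:, :200]=0;m[:,265:]=0;m[:190]=0;m[245:]=0
rc=cv2.minAreaRect(cv2.findNonZero(m));print(onz(T,cv2.boxPoints(rc),.009).round(4))
hsv=cv2.cvtColor(S["frame"],cv2.COLOR_RGB2HSV)
m=cv2.inRange(S["frame"],(0,0,0),(60,60,60));m[:, :310]=0;m[:,370:]=0;m[:185]=0;m[250:]=0
print(cv2.boundingRect(m), cv2.boxPoints(cv2.minAreaRect(cv2.findNonZero(m))).tolist())
```

```text
box lidL lidR baseL baseR
 [[ 5.028e-01 -1.757e-01  9.100e-02  4.800e-03]
 [ 5.227e-01 -2.940e-01  9.200e-02  4.000e-03]
 [ 4.730e-01 -1.804e-01  9.170e-02  1.400e-03]
 [ 4.939e-01 -2.988e-01  9.120e-02  4.000e-04]]
[[ 0.5044 -0.1764  0.095 ]
 [ 0.524  -0.2943  0.095 ]
 [ 0.4734 -0.1802  0.095 ]
 [ 0.4937 -0.2979  0.095 ]]
[[ 0.5049 -0.1675  0.095 ]
 [ 0.5241 -0.2869  0.095 ]
 [ 0.4757 -0.1747  0.095 ]
 [ 0.4972 -0.2921  0.095 ]]
foot top
 [[0.4653 0.3014 0.0988 0.0006]
 [0.4731 0.1922 0.0883 0.003 ]]
[[0.4657 0.3017 0.095 ]
 [0.4737 0.1908 0.095 ]]
panel far [[0.559  0.3112 0.009 ]
 [0.5706 0.2042 0.009 ]]
beaker [[0.565 0.003 0.085]]
cup [[ 0.449 -0.006  0.07 ]]
flat [[0.746 0.117 0.034]]
cap [[0.629 0.005 0.018]]
or1 [[ 0.291 -0.22   0.09 ]]
pink [[ 0.394 -0.41   0.09 ]]
or2 [[ 0.572 -0.38   0.09 ]]
[[0.5582 0.3116 0.009 ]
 [0.5713 0.2117 0.009 ]
 [0.488  0.2006 0.009 ]
 [0.4753 0.2999 0.009 ]]
(321, 195, 36, 51) [[309.0157470703125, 212.798095703125], [326.36590576171875, 190.716064453125], [367.35015869140625, 222.91796875], [350.0, 245.0]]
```

```bash
cat >> h.py <<'E'
L=.182
def push(piv,yaw,a,b,tip=.080,fin=.17,speed=.04):
    """finger centre goes from a to b (m along object x from the pivot)"""
    n=np.array([np.cos(np.radians(yaw)),np.sin(np.radians(yaw))]);o=[180,0,yaw]
    P=lambda d,z:np.r_[np.array(piv)+n*d,z+L]
    r.reach(P(a,fin),o); r.servo_line(P(a,tip),speed=.12)
    f0=r.sense()["contact_force"]
    for d in np.linspace(a,b,5)[1:]:
        r.servo_line(P(d,tip),speed=speed); q=r.sense(); print(round(q["clock"],1),round(d,3),(q["contact_force"]-f0).round(1))
    r.wait(.8)
E
python3 - <<'E'
from h import *
r.grab(10)
n=np.array([.986,.165])
piv=np.array([.4985,-.236])-.017*n
push(piv,9.6,.034+.032,.010)
print(r.sense()["clock"]);a=snap("top")["frame"];b=snap("side")["frame"]
cv2.imwrite("pics/p1.png",np.vstack([cv2.resize(a[150:330,280:500],None,fx=1.6,fy=1.6),cv2.resize(b[80:260,130:350],None,fx=1.6,fy=1.6)])[...,::-1])
E
```

```text
4.7 0.052 [-0.6 -0.1 -0.7]
5.2 0.038 [ 1.1  1.6 -0.2]
5.7 0.024 [-1.   0.8 -0.3]
6.2 0.01 [0.9 0.6 0.9]
6.9583
```

View pics/p1.png

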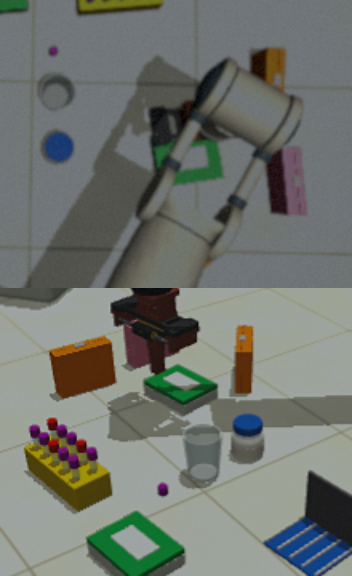

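The picture shows the box lying flat, green lid up, at about (190,160) in the upper crop, with its neighbours untouched. Now the stand.

Run:
```python
from h import *
p=r.sense()["tcp_pos"]; r.servo_line([p[0],p[1],.20+L],speed=.15)
push([.4655,.247],6.2,.006+.032,-.030)
print(r.sense()["clock"]);a=snap("top")["frame"];b=snap("side")["frame"]
cv2.imwrite("pics/p2.png",np.vstack([cv2.resize(a[150:330,180:400],None,fx=1.6,fy=1.6),cv2.resize(b[120:300,230:450],None,fx=1.6,fy=1.6)])[...,::-1])
```

```text
11.3 0.021 [ 0.4 -0.3  0.4]
11.8 0.004 [ 0.2 -1.   0.4]
12.4 -0.013 [-0.7 -1.8 -0.8]
13.0 -0.03 [-0.9 -1.2 -0.1]
13.7917
```

View pics/p2.png

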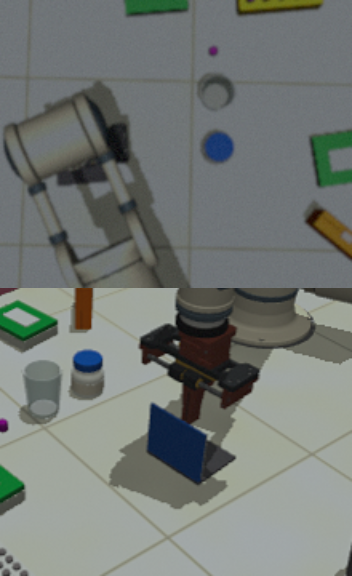

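The stand is upright on its foot, with the panel at about (180,440) in the lower crop. I'll retreat straight up and check both poses.

Run:
```python
from h import *
p=r.sense()["tcp_pos"]; r.servo_line([p[0],p[1],.22+L],speed=.12)
r.move_joints([-72.061,5.22,70.514,0,104.267,-3.249]); r.wait(.5)
T=snap("top");a=T["frame"];b=snap("side")["frame"]
print(r.sense()["clock"])
for (x0,x1,y0,y1) in [(360,440,195,275)]:
    h=cv2.cvtColor(a,cv2.COLOR_RGB2HSV);m=cv2.inRange(h,(50,120,40),(75,255,255));k=np.zeros_like(m);k[y0:y1,x0:x1]=m[y0:y1,x0:x1]
    rc=cv2.minAreaRect(cv2.findNonZero(k));q=onz(T,cv2.boxPoints(rc),.034);print(q.round(3),q.mean(0).round(3),"expected",(.482-.0468,-.2388-.008))
cv2.imwrite("pics/p3.png",np.vstack([cv2.resize(a[100:330,180:500],None,fx=1.25,fy=1.25),cv2.resize(b[70:300,130:450],None,fx=1.25,fy=1.25)])[...,::-1])
```

```text
18.7333
[[ 0.467 -0.18   0.034]
 [ 0.489 -0.297  0.034]
 [ 0.398 -0.312  0.034]
 [ 0.376 -0.195  0.034]] [ 0.432 -0.246  0.034] expected (0.4352, -0.24680000000000002)
```

View pics/p3.png

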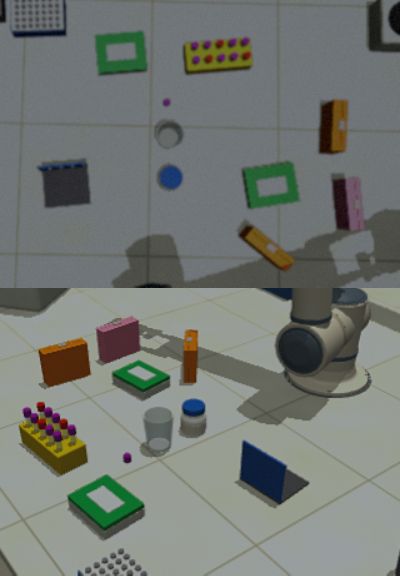

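Both are right: the box lies flat (270,185 in the upper crop), within 3 mm of where it was expected, and the stand is upright (65,185). The bystanders haven't moved.

```bash
python3 -c "
from station import r
print(r.hand_in())"
```

```text
the job is handed in; nothing more can be done
None
```

The slide box now lies flat with its green lid up and the blue stand is upright on its steel foot, both only pushed; nothing else on the bench appeared to move, and the job was handed in at about 19 s.

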